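# Find the cover with the proud boss by rocking a straightedge

### The job

One of these two covers has a boss standing proud of its rim. Find it with the straightedge: lay it over the middle of a cover, let go, and press its ends with closed fingers, gently but until it bears; on the cover where it rocks, press the red end down onto the rim and then the blue end, a moment each. After that lay the straightedge centred on the other cover, where it sits firm, and leave it lying there; leave everything else on the bench alone.

Things in the scene. Friction and masses are not known exactly. Their poses are not given: they have to be found in the camera images.
- straightedge: loose steel bar, 0.3 to 0.4 kg, 180 mm long (x), 24 mm wide (y), 12 mm thick, lying flat, with a black grip block on the middle of its top, 50 x 24 x 30 mm (its top 42 mm above the bar's underside), taken from above across its 24 mm width. Origin: centre of the bar's underside; x points to the red end, z up
- end_red: red end of the straightedge, part of it: 28 x 24 mm, 12 mm thick. Origin: centre of its underside, 76 mm from the bar's middle, so over the rim when centred. Flush cover: a press here moves nothing. Proud boss: the bar lies level on the boss, tips under 1.5 to 2 N until this end meets the rim, the far end then about 8 mm above the rim face; released, it falls back level
- end_blue: blue end of the straightedge, like the red end, 76 mm from the bar's middle towards the other end (-x of the bar)
- cover_left: left (+y) cover, fixed, face up. Origin: centre of underside, z up. Flat bright rim ring 65 to 88 mm from the centre, its face 45 mm above the origin; four grey lugs, 22 mm high, reach out to 107 mm. Middle: steel boss 50 mm across, its top either flush (0.5 mm under the rim face) or proud (3 mm over it). One cover of the two is proud; chance decides which, the covers' poses do not tell.
- cover_right: right (-y) cover, fixed, face up. Origin: centre of underside, z up. Flat bright rim ring 65 to 88 mm from the centre, its face 45 mm above the origin; four grey lugs, 22 mm high, reach out to 107 mm. Middle: steel boss 50 mm across, its top either flush (0.5 mm under the rim face) or proud (3 mm over it). One cover of the two is proud; chance decides which, the covers' poses do not tell.
- wrench: bystander: steel wrench lying flat
- screwdriver: bystander: orange-handled screwdriver lying flat
- pliers: bystander: red-handled pliers lying flat
- tape: bystander: yellow tape measure, 75 x 42 x 66 mm, standing
- spray_can: bystander: blue spray can, 60 mm wide, 170 mm tall
- jar: bystander: clear jar with red lid, 84 mm wide, 110 mm tall
- hammer: bystander: hammer lying flat

How it is judged:
On the way, in this order (a step that is already met when the one before it is completed fails the run):
1. bar centred within 15 mm on the proud cover; a finger presses the red end with over 3 N, that end is within 2 mm of the rim face, the blue end over 3.5 mm above it (contact force between the fingers and end_red above 3 N and ((horizontal distance between straightedge and cover_left below 0.015 m and z of end_blue in the frame of cover_left above 0.0485 m and z of end_red in the frame of cover_left between 0.043 and 0.047 m) or (horizontal distance between straightedge and cover_right below 0.015 m and z of end_blue in the frame of cover_right above 0.0485 m and z of end_red in the frame of cover_right between 0.043 and 0.047 m))), for 0.2 s.
2. then it is rocked over the same way onto its blue end (contact force between the fingers and end_blue above 3 N and ((horizontal distance between straightedge and cover_left below 0.015 m and z of end_red in the frame of cover_left above 0.0485 m and z of end_blue in the frame of cover_left between 0.043 and 0.047 m) or (horizontal distance between straightedge and cover_right below 0.015 m and z of end_red in the frame of cover_right above 0.0485 m and z of end_blue in the frame of cover_right between 0.043 and 0.047 m))), for 0.2 s.
At the end, for the whole second after the job is handed in: the straightedge lies at rest, let go, centred within 15 mm on the cover with the flush boss, both its ends less than 1.5 mm above the rim face (((horizontal distance between straightedge and cover_left below 0.015 m and z of end_red in the frame of cover_left between 0.043 and 0.0465 m and z of end_blue in the frame of cover_left between 0.043 and 0.0465 m) or (horizontal distance between straightedge and cover_right below 0.015 m and z of end_red in the frame of cover_right between 0.043 and 0.0465 m and z of end_blue in the frame of cover_right between 0.043 and 0.0465 m)) and linear speed of straightedge below 0.01 m/s); the robot touches nothing.
It fails at once if the fingers press an end of the straightedge with more than 25 N (contact force between the fingers and end_red above 25 N or contact force between the fingers and end_blue above 25 N).
It fails at once if the straightedge is knocked or pressed on a cover with more than 40 N (contact force between straightedge and cover_left above 40 N or contact force between straightedge and cover_right above 40 N).
It fails at once if another thing on the bench is moved by more than 20 mm (distance of any of wrench, screwdriver, pliers, tape, spray_can, jar, hammer from where it was at the start of the episode above 0.02 m).
It also fails if it takes over 72 s, if anything falls off the work surface, if the arm or the gripper's body presses on something with over 40 N, if the wrist force passes 120 N, or if a joint passes its speed limit or range.

### The arm

A 7-joint arm with a two-finger parallel gripper is mounted at the origin on the work surface. World frame = base frame: x ahead of the robot, y to its left, z up, the work surface at z = 0. Lengths are in m, angles in rad, forces in N, time in s.
With the tool pointing down it reaches from about 0.35 to 0.9 m from the base axis. Payload 19.9 kg.
Tool frame: the origin (TCP) lies midway between the tips of the shut fingers; the grasp point (between the pads) lies 19 mm behind it; z points along the fingers, y is the line along which they close (so a half turn about z gives the same grasp; the last joint's range is limited). The gripper opens to 85 mm and grips with 20 to 120 N. Pads are 22 mm wide; open, the fingers measure 114 mm over their backs; the gripper's body (76 mm by 85 mm) begins 54 mm behind the grasp point. The pads swing forward as they close: fully open they stand 13 mm farther back than shut.
Start: joints at [1.206, 0.417, -0.01, 1.614, 0.005, 1.111, -0.053], TCP at [0.199, -0.593, 0.208] pointing down, gripper open.
Joint ranges: [-2.81, 2.81], [-0.39, 2.02], [-1.27, 1.25], [0.06, 2.57], [-1.19, 4.33], [0.19, 2], [-2.82, 2.82]. Speed limits (rad/s): [1.89, 1.89, 2.39, 2.39, 3.01, 3.01, 3.01].

### API

Orientations are given as a rotation vector (axis times angle).
In Python, from workcell import arm, grab_frame, calibration gives the robot as it stands.
- The arm moves only by the tool drive_tool, never from a script. Its argument "deltas" is a list that holds one entry, the list of rows, each a list of 4 numbers: the shift along the tool's x, y, z in m, then the turn about the tool's z in rad. A call has 1 to 8 rows; each row is the pose to reach, as a shift and turn from the pose commanded when the call began, along the tool's axes at that moment; what a row does not reach only later rows make up. A row lasts 1/8 s, in which the tool goes at most 62.5 mm and 10.7 degrees, less where a joint would pass 70% of its speed; a pose out of reach is approached as far as the arm can. A call with a gripper value outside its range is refused whole. "jaw" is the opening in per cent of the stroke, from 0 (shut) to 100 (fully open), set as the call begins (left out, the last holds). The fingers move at their own pace and stop on an object; "force" is the grip in N (left out, the last holds). Time passes only in rows, so rows that repeat a pose let the fingers close. It gives the time, the measured TCP pose, the force, the opening and the grip force at its end, in the units of the state.
- arm.get_state(): the state, without advancing time (a new reading comes with each control period).
- grab_frame(name): name is "side" or "top" or "wrist"; returns the picture (400x640x3 uint8, red, green, blue); there is no depth.
- calibration(name): a dict with "intrinsics" (3x3 intrinsics, pixels), "R" (3x3) and "t" (3): a world point X has camera coordinates R X + t. Camera axes: x right, y down, z forward; pixel columns grow to the right and rows downward; lengths in m; the calibration is good to about 2 mm. A picture is of the moment at which its call begins: read the wrist's pose just before it. calibration takes no time and is no camera call; for the wrist camera it gives the pose at the moment of the call.
- arm.sign_off(): hands the job in; it is judged then, once.
The state is a dict: "time_s": time; "joint_positions": joint angles; "joint_velocities": joint speeds; "effort": joint torques, N m; "tcp_pos": TCP position; "orientation": TCP orientation; "contact_force": force on the tool from outside, world axes, zero at the start; "ft_torque": the same for the moment, N m; "finger_gap": finger opening in m; "gripper_force": force on a finger pad.
Only numpy, scipy, OpenCV 4.12 (cv2) and the standard library are available. Lean on these libraries where they do the work, as an engineer would, in place of code of your own. Each camera call takes 0.05 s, during which the arm holds its last target. There are 200 camera calls.

## Working session

There is one attempt and no reset: what is moved stays moved. The work goes in short steps, Python scripts to look and compute and a tool call to move; the robot and the scene stay as the last step left them, time stands still between calls to the robot, and variables do not carry over. Pictures are saved under pics/ and viewed, at most 10 in all, crops included, and the job is handed in when it is done.

Besides the shell and the picture viewer there is one more tool, called after "Call:" as name(argument=value, ...), one argument or row to a line, values as JSON. drive_tool: Moves the arm, as the interface text tells. Its arguments: {"type":"object","properties":{"deltas":{"type":"array","items":{"type":"array","items":{"type":"array","items":{"type":"number"}}}},"jaw":{"type":"number"},"force":{"type":"number"}},"required":["deltas"]}

```bash
mkdir -p pics
python3 - <<'E'
from workcell import arm, grab_frame, calibration
import cv2,numpy as np
s=arm.get_state()
print(s)
for n in ("top","side"):
    im=grab_frame(n); cv2.imwrite(f"pics/{n}0.png",im[:,:,::-1]); c=calibration(n); print(n,{k:np.round(v,4).tolist() for k,v in c.items()})
E
```

```text
{'time_s': 0.0, 'joint_positions': array([ 1.20551259,  0.41796417, -0.01029343,  1.61419293,  0.00469111,
        1.11070907, -0.05302322]), 'joint_velocities': array([ 0.00141172, -0.00189192,  0.00026718,  0.00042414, -0.00035803,
       -0.0011487 ,  0.0001077 ]), 'effort': array([-1.93926309e-03, -8.64434195e+01,  6.77606016e-01, -4.34923232e+01,
        1.89949729e-02,  7.39654846e-03,  1.92849274e-05]), 'tcp_pos': array([ 0.19870787, -0.59216024,  0.20765857]), 'orientation': array([-3.09932042e+00, -5.06140814e-01,  4.53132245e-04]), 'contact_force': array([-0.60028808, -0.51065876, -0.15843599]), 'ft_torque': array([0.02027138, 0.03288534, 0.00563517]), 'gripper_force': 0.0, 'finger_gap': 0.08535732158852945}
top {'intrinsics': [[495.0554, 0.0, 329.5994], [0.0, 495.0554, 196.5782], [0.0, 0.0, 1.0]], 'R': [[0.0147, -0.9998, 0.0168], [-0.9977, -0.0157, -0.0658], [0.066, -0.0158, -0.9977]], 't': [-0.0353, 0.5539, 1.41]}
side {'intrinsics': [[390.4455, 0.0, 322.7911], [0.0, 390.4455, 206.409], [0.0, 0.0, 1.0]], 'R': [[-0.7595, -0.6505, 0.0112], [-0.5114, 0.5863, -0.6283], [0.4021, -0.4829, -0.7779]], 't': [0.4104, 0.311, 1.12]}
```

View pics/top0.png

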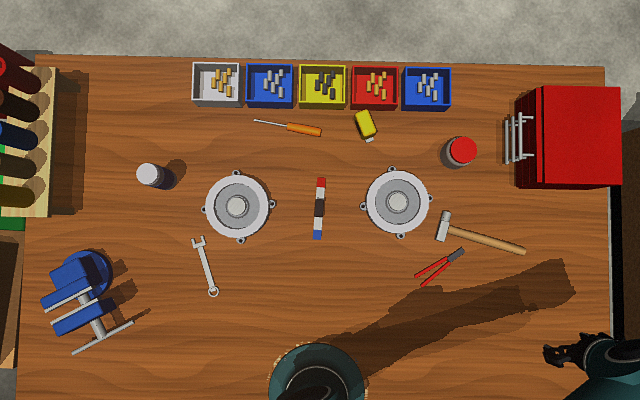

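View pics/side0.png

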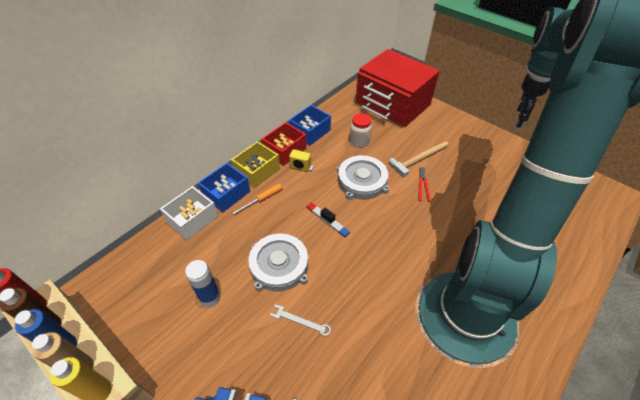

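The top view shows the bar at about (319,208) with its red end away from the robot. The covers are at about (237,205) on the left and (397,202) on the right, and the jaws start well to the right.

```bash
cat > h.py <<'E'
from workcell import arm, grab_frame, calibration
import cv2,numpy as np
from scipy.spatial.transform import Rotation as Ro
def ray(n,uv,z,c=None):
    c=c or calibration(n); K,R,t=map(np.array,(c["intrinsics"],c["R"],c["t"]))
    o=-R.T@t; d=R.T@np.linalg.inv(K)@np.array([uv[0],uv[1],1.])
    return o+d*(z-o[2])/d[2]
def proj(n,X,c=None):
    c=c or calibration(n); K,R,t=map(np.array,(c["intrinsics"],c["R"],c["t"])); p=K@(R@np.array(X)+t); return p[:2]/p[2]
def blob(m,roi=None):
    m=m.astype(np.uint8)
    if roi: k=np.zeros_like(m); k[roi[1]:roi[3],roi[0]:roi[2]]=1; m=m*k
    n,l,st,ce=cv2.connectedComponentsWithStats(m)
    i=1+np.argmax(st[1:,4]); return ce[i],st[i,4],(l==i)
def red(im): r,g,b=[im[...,i].astype(int) for i in range(3)]; return (r>90)&(r-g>60)&(r-b>60)
def blue(im): r,g,b=[im[...,i].astype(int) for i in range(3)]; return (b>80)&(b-r>50)
def todelta(dx,dy,dz=0,s=None):
    s=s or arm.get_state(); return Ro.from_rotvec(s["orientation"]).as_matrix().T@np.array([dx,dy,dz])
def rep():
    s=arm.get_state(); R=Ro.from_rotvec(s["orientation"]).as_matrix()
    print("t",round(s["time_s"],2),"tcp",np.round(s["tcp_pos"],4),"yaw of tool y",round(np.degrees(np.arctan2(R[1,1],R[0,1])),2),"x",R[:,0].round(3),"z",R[:,2].round(3),"F",np.round(s["contact_force"],1),"gap",round(s["finger_gap"],4),"j",np.round(s["joint_positions"],2)); return s,R
E
python3 - <<'E'
from h import *
im=cv2.imread("pics/top0.png")[:,:,::-1]
roi=(305,170,335,250)
r,_,_=blob(red(im),roi); b,_,_=blob(blue(im),roi)
R=ray("top",r,.012);B=ray("top",b,.012); print("red",R,"blue",B,"mid",(R+B)/2,"yaw",np.degrees(np.arctan2(*(R-B)[1::-1])),np.linalg.norm(R-B))
g=im.astype(int); br=(g.min(2)>165)
for roi in ((195,165,280,245),(355,162,438,242)):
    c,a,m=blob(br,roi); cs,_=cv2.findContours(m.astype(np.uint8),cv2.RETR_EXTERNAL,cv2.CHAIN_APPROX_NONE)
    k=max(cs,key=cv2.contourArea); e=cv2.fitEllipse(cv2.convexHull(k)); print(e, a, ray("top",e[0],.045), ray("top",c,.045))
rep()
E
```

```text
red [0.5886607  0.01188604 0.012     ] blue [0.44548749 0.00876611 0.012     ] mid [0.5170741  0.01032608 0.012     ] yaw 1.2483521387278247 0.14320719891371617
((236.26478576660156, 205.95645141601562), (62.15577697753906, 62.951175689697266), 60.78498840332031) 1400 [0.52195897 0.23636812 0.045     ] [0.52153033 0.23566902 0.045     ]
((397.323974609375, 201.69906616210938), (61.58780288696289, 62.54803466796875), 145.7635498046875) 1357 [ 0.54108598 -0.21874854  0.045     ] [ 0.54114309 -0.21829846  0.045     ]
t 0.1 tcp [ 0.1987 -0.5922  0.2077] yaw of tool y -71.45 x [ 0.948  0.318 -0.   ] z [-0.     0.001 -1.   ] F [0.1 0.2 0.1] gap 0.0854 j [ 1.21  0.42 -0.01  1.61  0.    1.11 -0.05]
```

Call:
drive_tool(
  deltas=[
    [[0.044, -0.042, -0.01, 0.04], [0.088, -0.084, -0.01, 0.08], [0.132, -0.126, -0.01, 0.12], [0.176, -0.168, -0.01, 0.16], [0.22, -0.21, -0.01, 0.2], [0.264, -0.252, -0.01, 0.24], [0.308, -0.294, -0.01, 0.28], [0.35, -0.334, -0.01, 0.302]],
  ],
  jaw=100,
)

```text
time_s: 1.1
tcp_pos: [0.4249, -0.1625, 0.2183]
orientation: [3.141, 0.033, 0.0]
contact_force: [1.7, -0.3, -0.1]
finger_gap: 0.0855
gripper_force: 0.0
```

Run:
```python
from h import *
s,R=rep(); print(todelta(*(np.array([.517,.0103,.2])-s["tcp_pos"])))
```

```text
t 1.1 tcp [ 0.4249 -0.1625  0.2183] yaw of tool y -88.8 x [1.    0.021 0.   ] z [ 0. -0. -1.] F [ 1.7 -0.3 -0.1] gap 0.0855 j [ 0.58  0.11 -0.31  2.    0.04  1.04 -1.29]
[ 0.09569008 -0.17088317  0.01829965]
```

Call:
drive_tool(
  deltas=[
    [[0.03, -0.05, 0, 0], [0.058, -0.1, 0, 0], [0.085, -0.15, 0, 0], [0.096, -0.171, 0, 0], [0.096, -0.171, 0, 0], [0.096, -0.171, 0, 0]],
  ],
)

```text
time_s: 1.85
tcp_pos: [0.5163, 0.0077, 0.218]
orientation: [3.141, 0.033, -0.001]
contact_force: [-0.5, -0.3, -0.3]
finger_gap: 0.0853
gripper_force: 0.0
```

Run:
```python
from h import *
s,R=rep(); c=calibration("wrist"); im=grab_frame("wrist"); cv2.imwrite("pics/w1.png",im[:,:,::-1])
roi=None
for z in (.012,):
  for p in ((.593,.012,z),(.441,.009,z),(.517,.0103,.042),s["tcp_pos"]): print(p,proj("wrist",p,c).round(1))
print(c["intrinsics"], (-np.array(c["R"]).T@np.array(c["t"])).round(3), np.array(c["R"]).round(3))
```

```text
t 1.85 tcp [0.5163 0.0077 0.218 ] yaw of tool y -88.8 x [ 1.     0.021 -0.001] z [-0.001 -0.    -1.   ] F [-0.5 -0.3 -0.3] gap 0.0853 j [ 0.31  0.24 -0.45  1.86  0.12  1.07 -1.73]
(0.593, 0.012, 0.012) [314.2 102.2]
(0.441, 0.009, 0.012) [314.4 224.6]
(0.517, 0.0103, 0.042) [314.3 171.7]
[0.51625063 0.00769528 0.21803663] [316.  233.2]
[[306.092398     0.         317.08815259]
 [  0.         306.092398   196.28716077]
 [  0.           0.           1.        ]] [0.587 0.009 0.384] [[ 0.021 -1.    -0.   ]
 [-0.961 -0.02   0.277]
 [-0.277 -0.006 -0.961]]
```

View pics/w1.png

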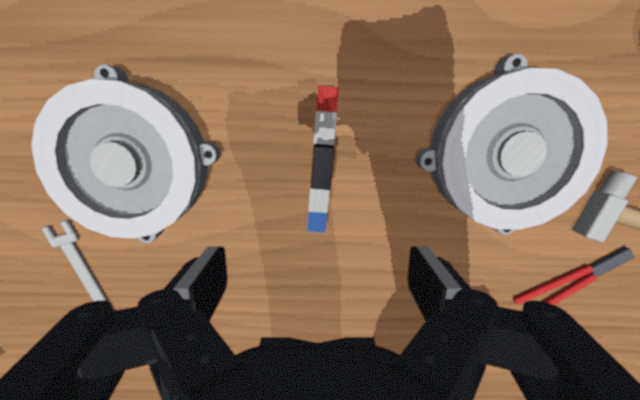

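The wrist view shows the bar between the fingers' reach, with the red end at about (327,98) and the blue end at about (317,221). Both covers are fully in view.

Run:
```python
from h import *
s,R=rep(); c=calibration("wrist"); im=cv2.imread("pics/w1.png")[:,:,::-1]
roi=(290,70,350,245)
r,_,mr=blob(red(im),roi); b,_,mb=blob(blue(im),roi)
Rr=ray("wrist",r,.012,c);B=ray("wrist",b,.012,c); print(r,b,"red",Rr,"blue",B,"mid",(Rr+B)/2,"yaw",np.degrees(np.arctan2(*(Rr-B)[1::-1])),np.linalg.norm(Rr-B))
for m in (mr,mb):
  ys,xs=np.nonzero(m); print(xs.min(),xs.max(),ys.min(),ys.max())
# top-end pixel extremes
t=cv2.imread("pics/top0.png")[:,:,::-1]; 
for f in (red,blue):
  _,_,m=blob(f(t),(305,170,335,250)); ys,xs=np.nonzero(m); print("top",xs.min(),xs.max(),ys.min(),ys.max(), ray("top",(xs.mean(),ys.min()-.5),.012),ray("top",(xs.mean(),ys.max()+.5),.012))
g=im.astype(int)
for roi in ((20,60,205,245),(425,55,615,240)):
    _,a,m=blob((g.min(2)>165),roi); cs,_=cv2.findContours(m.astype(np.uint8),cv2.RETR_EXTERNAL,cv2.CHAIN_APPROX_NONE)
    k=max(cs,key=cv2.contourArea)[:,0]; P=np.array([ray("wrist",q,.045,c)[:2] for q in k])
    from scipy.optimize import least_squares
    f=least_squares(lambda p:np.hypot(*(P-p[:2]).T)-p[2],[*P.mean(0),.088],loss="soft_l1",f_scale=.002); print(a,f.x)
```

```text
t 1.9 tcp [0.5163 0.0075 0.2182] yaw of tool y -88.83 x [ 1.    0.02 -0.  ] z [-0. -0. -1.] F [0.  0.  0.5] gap 0.0855 j [ 0.31  0.24 -0.45  1.86  0.12  1.07 -1.73]
[326.91860465  97.93410853] [316.71940299 221.45671642] red [ 0.59806564 -0.00288327  0.012     ] blue [0.4454002  0.00585741 0.012     ] mid [0.52173292 0.00148707 0.012     ] yaw -3.2768217281673704 0.15291546096880795
317 338 85 111
308 326 212 231
top 305 325 177 195 [0.61264343 0.01228004 0.012     ] [0.55732093 0.01137119 0.012     ]
top 313 321 230 239 [0.45902931 0.0089881  0.012     ] [0.43028477 0.0085169  0.012     ]
17101 [0.52191103 0.23421261 0.08911597]
16019 [ 0.54282835 -0.22497652  0.08705358]
```

Call:
drive_tool(
  deltas=[
    [[0.005, 0.004, 0.04, 0.078], [0.005, 0.004, 0.09, 0.078], [0.005, 0.004, 0.13, 0.078], [0.005, 0.004, 0.165, 0.078], [0.005, 0.004, 0.19, 0.078], [0.005, 0.004, 0.205, 0.078], [0.005, 0.004, 0.205, 0.078]],
  ],
)

```text
time_s: 2.78
tcp_pos: [0.5213, 0.0042, 0.0129]
orientation: [3.14, -0.089, -0.002]
contact_force: [0.6, -0.2, 0.2]
finger_gap: 0.0856
gripper_force: 0.0
```

Call:
drive_tool(
  deltas=[
    [[0, 0, 0, 0], [0, 0, 0, 0], [0, 0, 0, 0], [0, 0, 0, 0], [0, 0, 0, 0], [0, 0, 0, 0]],
  ],
  jaw=0,
  force=40,
)

```text
time_s: 3.52
tcp_pos: [0.522, 0.0045, 0.0138]
orientation: [3.14, -0.088, 0.001]
contact_force: [-2.6, -1.6, 10.4]
finger_gap: 0.0224
gripper_force: 38.9
```

Run:
```python
from h import *
s,R=rep(); c=calibration("wrist"); im=grab_frame("wrist"); cv2.imwrite("pics/w2.png",im[:,:,::-1])
```

```text
t 3.52 tcp [0.522  0.0045 0.0138] yaw of tool y -93.23 x [ 0.998 -0.056  0.001] z [ 0.001 -0.    -1.   ] F [-2.6 -1.6 10.4] gap 0.0224 j [ 0.22  0.54 -0.35  1.99  0.29  0.66 -1.95]
```

View pics/w2.png

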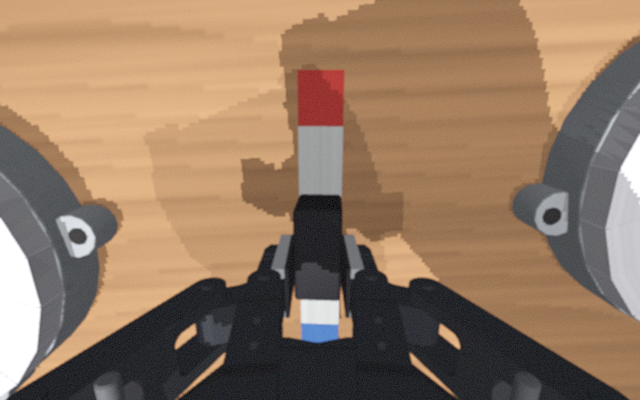

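The bar is gripped, aligned with the fingers. The red end spans rows 70 to 126 at column 321.

Run:
```python
from h import *
c=calibration("wrist"); s=arm.get_state()
for v,d in ((69.5,.09),(125.8,.062)):
    P=ray("wrist",(321,v),.012,c); x=Ro.from_rotvec(s["orientation"]).as_matrix()[:,0]
    print(P, "bar centre along tool x rel tcp", (P-s["tcp_pos"])@x-d, "lat",(P-s["tcp_pos"])@Ro.from_rotvec(s["orientation"]).as_matrix()[:,1])
```

```text
[ 0.61091123 -0.0031725   0.012     ] bar centre along tool x rel tcp -0.0007549227805875303 lat 0.002585669179921005
[ 0.58293913 -0.001692    0.012     ] bar centre along tool x rel tcp -0.0007659960532753127 lat 0.0026840856532351627
```

Call:
drive_tool(
  deltas=[
    [[0, 0, -0.02, 0], [0, 0, -0.06, 0], [0, 0, -0.1, 0], [0, -0.03, -0.13, 0], [0, -0.07, -0.14, 0], [0, -0.11, -0.15, 0], [0, -0.13, -0.15, 0], [0, -0.13, -0.15, 0]],
  ],
)

```text
time_s: 4.58
tcp_pos: [0.5286, 0.136, 0.1632]
orientation: [-3.14, 0.084, 0.001]
contact_force: [0.1, -0.5, -3.1]
finger_gap: 0.0224
gripper_force: 40.4
```

Run:
```python
from h import *
s,R=rep(); c=calibration("wrist"); im=grab_frame("wrist"); cv2.imwrite("pics/w3.png",im[:,:,::-1])
```

```text
t 4.58 tcp [0.5286 0.136  0.1632] yaw of tool y -93.07 x [ 0.999 -0.054 -0.   ] z [-0.  0. -1.] F [ 0.1 -0.5 -3.1] gap 0.0224 j [ 0.08  0.36 -0.47  1.84  0.2   0.98 -2.1 ]
```

View pics/w3.png

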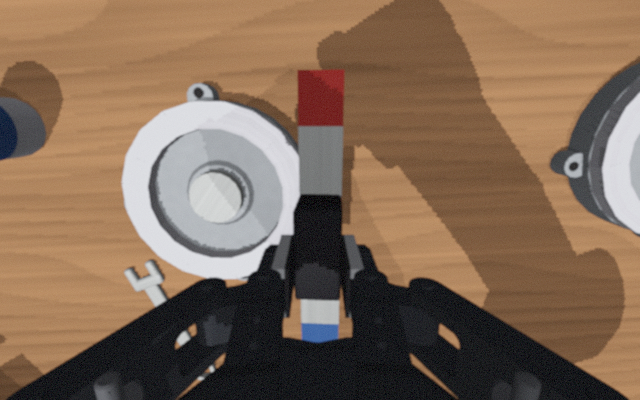

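The left rim is centred near (212,188), with its right edge partly hidden by the bar. The view is clear enough for a circle fit.

```bash
cat >> h.py <<'E'
from scipy.optimize import least_squares
def rim(n,im,roi,c,thr=165):
    _,a,m=blob((im.astype(int).min(2)>thr),roi); cs,_=cv2.findContours(m.astype(np.uint8),cv2.RETR_EXTERNAL,cv2.CHAIN_APPROX_NONE)
    k=max(cs,key=cv2.contourArea)[:,0]; k=k[(k[:,0]<roi[2]-3)&(k[:,0]>roi[0]+2)&(k[:,1]>roi[1]+2)&(k[:,1]<roi[3]-3)]
    P=np.array([ray(n,q,.045,c)[:2] for q in k])
    f=least_squares(lambda p:np.hypot(*(P-p[:2]).T)-.088,P.mean(0),loss="cauchy",f_scale=.001); r=np.abs(f.fun); return f.x,(r<.002).sum(),len(r)
E
python3 - <<'E'
from h import *
im=cv2.imread("pics/w3.png")[:,:,::-1]; s,R=rep(); c=calibration("wrist")
p=rim("wrist",im,(110,90,292,285),c); print(p)
t=cv2.imread("pics/top0.png")[:,:,::-1]; ct=calibration("top")
print(rim("top",t,(195,165,280,245),ct),rim("top",t,(355,162,438,242),ct))
q=np.array([*p[0],0])-s["tcp_pos"]+np.array([0.0008,.0026,0]); print("delta tool",R.T@np.array([*q[:2],0]))
E
```

```text
t 4.62 tcp [0.5287 0.1346 0.163 ] yaw of tool y -93.16 x [ 0.998 -0.055 -0.001] z [-0.001 -0.    -1.   ] F [-0.3  0.3 -4.4] gap 0.0221 j [ 0.08  0.36 -0.47  1.85  0.2   0.98 -2.1 ]
(array([0.52250453, 0.23365074]), np.int64(366), 447)
(array([0.52217091, 0.23646407]), np.int64(145), 178) (array([ 0.5417186 , -0.21892049]), np.int64(147), 175)
delta tool [-1.09608526e-02 -1.01196766e-01 -1.25691359e-05]
```

Call:
drive_tool(
  deltas=[
    [[-0.004, -0.04, 0, 0], [-0.008, -0.08, 0, 0], [-0.011, -0.1, 0.02, 0], [-0.011, -0.101, 0.05, 0], [-0.011, -0.101, 0.075, 0], [-0.011, -0.101, 0.09, 0], [-0.011, -0.101, 0.094, 0], [-0.011, -0.101, 0.094, 0]],
  ],
)

```text
time_s: 5.62
tcp_pos: [0.5241, 0.2358, 0.0698]
orientation: [-3.14, 0.089, -0.001]
contact_force: [-0.7, 0.5, -3.5]
finger_gap: 0.0225
gripper_force: 40.4
```

Call:
drive_tool(
  deltas=[
    [[0, 0, 0.001, 0], [0, 0, 0.002, 0], [0, 0, 0.003, 0], [0, 0, 0.004, 0], [0, 0, 0.005, 0], [0, 0, 0.005, 0]],
  ],
)

```text
time_s: 6.38
tcp_pos: [0.5237, 0.2359, 0.0642]
orientation: [-3.14, 0.088, 0.0]
contact_force: [0.9, -0.3, -3.9]
finger_gap: 0.0226
gripper_force: 40.4
```

Call:
drive_tool(
  deltas=[
    [[0, 0, 0.001, 0], [0, 0, 0.002, 0], [0, 0, 0.002, 0]],
  ],
)

```text
time_s: 6.75
tcp_pos: [0.5237, 0.2359, 0.0622]
orientation: [3.14, -0.088, -0.0]
contact_force: [0.2, 0.0, -3.3]
finger_gap: 0.0223
gripper_force: 40.4
```

Call:
drive_tool(
  deltas=[
    [[0, 0, 0.001, 0], [0, 0, 0.001, 0]],
  ],
)

```text
time_s: 7.0
tcp_pos: [0.5239, 0.236, 0.0618]
orientation: [3.14, -0.088, 0.001]
contact_force: [-2.2, -2.4, 7.4]
finger_gap: 0.0222
gripper_force: 41.6
```

Call:
drive_tool(
  deltas=[
    [[0, 0, 0, 0], [0, 0, 0, 0], [0, 0, 0, 0], [0, 0, 0, 0]],
  ],
  jaw=60,
)

```text
time_s: 7.5
tcp_pos: [0.5237, 0.236, 0.0613]
orientation: [-3.14, 0.088, 0.0]
contact_force: [0.4, 0.6, -0.0]
finger_gap: 0.0517
gripper_force: 0.0
```

Call:
drive_tool(
  deltas=[
    [[0, 0, -0.02, 0], [0, 0, -0.05, 0], [0, 0, -0.09, 0], [-0.03, 0, -0.12, 0], [-0.06, 0, -0.12, 0], [-0.06, 0, -0.12, 0]],
  ],
)

```text
time_s: 8.25
tcp_pos: [0.4626, 0.2398, 0.1832]
orientation: [-3.14, 0.085, -0.003]
contact_force: [1.4, -0.6, -0.3]
finger_gap: 0.0512
gripper_force: 0.0
```

Run:
```python
from h import *
s,R=rep(); c=calibration("wrist"); im=grab_frame("wrist"); cv2.imwrite("pics/w4.png",im[:,:,::-1])
t=grab_frame("top"); cv2.imwrite("pics/top4.png",t[:,:,::-1])
```

```text
t 8.25 tcp [0.4626 0.2398 0.1832] yaw of tool y -93.12 x [ 0.999 -0.054  0.002] z [ 0.002  0.    -1.   ] F [ 1.4 -0.6 -0.3] gap 0.0512 j [-0.08  0.3  -0.54  1.88  0.18  1.   -2.32]
```

View pics/w4.png

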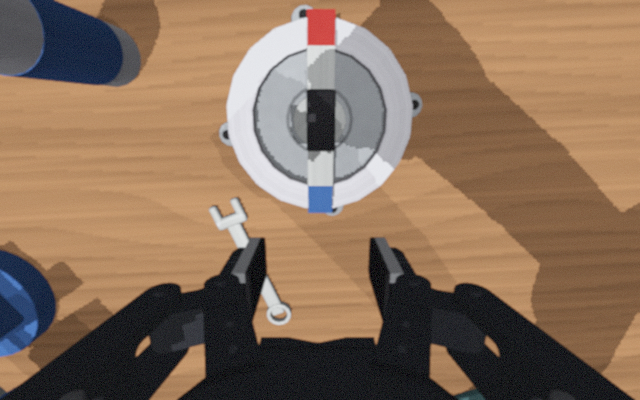

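The bar lies centred on the left cover: the red end is at (321,27), the blue end at (320,199), and the rim centre is near (320,113). Next is the red-end press.

Call:
drive_tool(
  deltas=[
    [[0.045, 0, 0, 0], [0.09, 0, 0, 0], [0.125, 0, 0.02, 0], [0.136, 0.0005, 0.05, 0], [0.136, 0.0005, 0.085, 0], [0.136, 0.0005, 0.105, 0], [0.136, 0.0005, 0.114, 0], [0.136, 0.0005, 0.114, 0]],
  ],
  jaw=0,
)

```text
time_s: 9.35
tcp_pos: [0.5998, 0.2312, 0.0676]
orientation: [-3.14, 0.088, -0.0]
contact_force: [0.6, 0.4, 0.0]
finger_gap: 0.0003
gripper_force: 0.0
```

Call:
drive_tool(
  deltas=[
    [[0, 0, 0.002, 0], [0, 0, 0.004, 0], [0, 0, 0.006, 0], [0, 0, 0.007, 0], [0, 0, 0.007, 0]],
  ],
)

```text
time_s: 9.98
tcp_pos: [0.5995, 0.2312, 0.0603]
orientation: [-3.14, 0.088, 0.0]
contact_force: [-0.6, -0.3, 0.0]
finger_gap: -0.0
gripper_force: 0.0
```

Call:
drive_tool(
  deltas=[
    [[0, 0, 0.0005, 0], [0, 0, 0.001, 0], [0, 0, 0.0015, 0], [0, 0, 0.0015, 0]],
  ],
)

```text
time_s: 10.48
tcp_pos: [0.5995, 0.2311, 0.0587]
orientation: [-3.14, 0.088, 0.0]
contact_force: [0.3, -0.2, 0.2]
finger_gap: -0.0001
gripper_force: 0.0
```

Call:
drive_tool(
  deltas=[
    [[0, 0, 0.0005, 0], [0, 0, 0.001, 0], [0, 0, 0.001, 0]],
  ],
)

```text
time_s: 10.85
tcp_pos: [0.5995, 0.2312, 0.0577]
orientation: [-3.14, 0.088, 0.0]
contact_force: [0.8, 0.3, 0.1]
finger_gap: 0.0
gripper_force: 0.0
```

Call:
drive_tool(
  deltas=[
    [[0, 0, 0.0004, 0], [0, 0, 0.0008, 0], [0, 0, 0.0008, 0]],
  ],
)

```text
time_s: 11.22
tcp_pos: [0.5995, 0.2311, 0.0569]
orientation: [-3.14, 0.088, 0.0]
contact_force: [0.5, -0.1, -0.7]
finger_gap: -0.0
gripper_force: 0.0
```

Call:
drive_tool(
  deltas=[
    [[0, 0, 0.0003, 0], [0, 0, 0.0006, 0], [0, 0, 0.0006, 0]],
  ],
)

```text
time_s: 11.6
tcp_pos: [0.5995, 0.2311, 0.0563]
orientation: [-3.14, 0.088, 0.0]
contact_force: [-0.6, -0.5, 0.2]
finger_gap: -0.0001
gripper_force: 0.0
```

Call:
drive_tool(
  deltas=[
    [[0, 0, 0.0004, 0], [0, 0, 0.0008, 0], [0, 0, 0.0008, 0]],
  ],
)

```text
time_s: 11.98
tcp_pos: [0.5996, 0.2312, 0.0556]
orientation: [-3.14, 0.088, 0.0]
contact_force: [0.2, -1.1, -0.4]
finger_gap: 0.0
gripper_force: 0.0
```

Call:
drive_tool(
  deltas=[
    [[0, 0, 0.0004, 0], [0, 0, 0.0008, 0], [0, 0, 0.0008, 0]],
  ],
)

```text
time_s: 12.35
tcp_pos: [0.5996, 0.2312, 0.0548]
orientation: [-3.14, 0.088, 0.0]
contact_force: [-0.6, -0.0, 0.4]
finger_gap: 0.0001
gripper_force: 0.0
```

Run:
```python
from h import *
s,R=rep(); im=grab_frame("wrist"); im2=grab_frame("side")
c=cv2.resize(im2[210:310,220:340],None,fx=4,fy=4,interpolation=cv2.INTER_CUBIC)
cv2.imwrite("pics/c5.png",np.vstack([im[:200,80:560][:,:,::-1],c[:,:,::-1]]) if c.shape[1]==480 else 0)
```

```text
t 12.35 tcp [0.5996 0.2312 0.0548] yaw of tool y -93.22 x [ 0.998 -0.056 -0.   ] z [-0.  0. -1.] F [-0.6 -0.   0.4] gap 0.0001 j [-0.11  0.66 -0.43  1.67  0.33  0.89 -2.3 ]
```

View pics/c5.png

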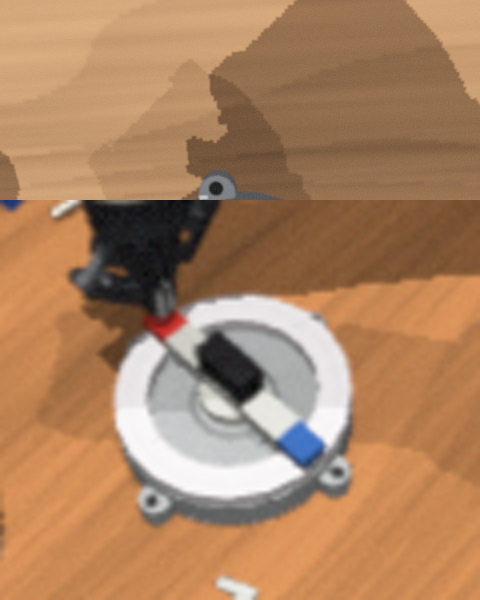

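The side crop shows the shut fingers just over the red end, at about (165,310) in the crop, and the bar still looks level. I'll keep going down in small steps.

Call:
drive_tool(
  deltas=[
    [[0, 0, 0.0004, 0], [0, 0, 0.0008, 0], [0, 0, 0.001, 0]],
  ],
)

```text
time_s: 12.82
tcp_pos: [0.5995, 0.2311, 0.0537]
orientation: [-3.14, 0.088, 0.0]
contact_force: [-0.6, 0.2, -0.6]
finger_gap: -0.0
gripper_force: 0.0
```

Call:
drive_tool(
  deltas=[
    [[0, 0, 0.0004, 0], [0, 0, 0.0008, 0], [0, 0, 0.001, 0]],
  ],
)

```text
time_s: 13.2
tcp_pos: [0.5996, 0.2312, 0.0527]
orientation: [-3.14, 0.088, 0.0]
contact_force: [-0.0, -0.0, -0.3]
finger_gap: -0.0
gripper_force: 0.0
```

Call:
drive_tool(
  deltas=[
    [[0, 0, 0.0004, 0], [0, 0, 0.0008, 0], [0, 0, 0.001, 0]],
  ],
)

```text
time_s: 13.58
tcp_pos: [0.5995, 0.2311, 0.0517]
orientation: [-3.14, 0.088, 0.0]
contact_force: [-0.2, 0.5, -0.1]
finger_gap: -0.0008
gripper_force: 0.0
```

Run:
```python
from h import *
s,R=rep()
for z in (0.0517,.06,.07): print("side tcp", proj("side",[*s["tcp_pos"][:2],z]).round(1))
im=grab_frame("side"); t=grab_frame("top")
a=cv2.resize(im[215:305,230:330],None,fx=6,fy=6,interpolation=cv2.INTER_CUBIC)
cv2.imwrite("pics/c6.png",a[:,:,::-1])
for z in (.057,.06):
    for x in (.062,.09,-.062,-.09):
        print(z,x,"pred side",proj("side",[.5229+x*.998,.236-x*.055,z]).round(1))
```

```text
t 13.57 tcp [0.5995 0.2311 0.0517] yaw of tool y -93.22 x [ 0.998 -0.056 -0.   ] z [-0.  0. -1.] F [-0.2  0.5 -0.1] gap -0.0008 j [-0.11  0.66 -0.43  1.67  0.34  0.88 -2.3 ]
side tcp [259.9 241.1]
side tcp [259.6 239.6]
side tcp [259.2 237.7]
0.057 0.062 pred side [262.7 243. ]
0.057 0.09 pred side [256.8 237.8]
0.057 -0.062 pred side [290.5 267.7]
0.057 -0.09 pred side [297.1 273.6]
0.06 0.062 pred side [262.6 242.5]
0.06 0.09 pred side [256.7 237.2]
0.06 -0.062 pred side [290.4 267.2]
0.06 -0.09 pred side [297. 273.]
```

View pics/c6.png

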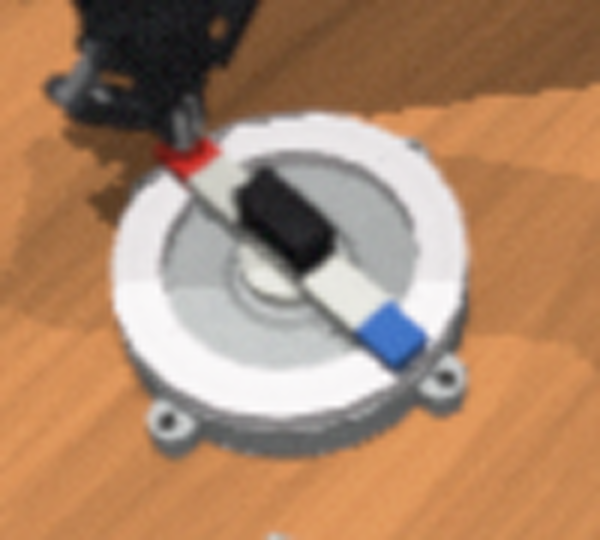

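The shut tips appear right at the red end, near (185,145) in the crop, and the blue end hasn't moved. The tips must sit a little higher than the TCP reading, so I'll continue.

Call:
drive_tool(
  deltas=[
    [[0, 0, 0.0004, 0], [0, 0, 0.0008, 0], [0, 0, 0.0008, 0]],
  ],
)

```text
time_s: 14.05
tcp_pos: [0.5995, 0.2311, 0.0509]
orientation: [-3.14, 0.088, 0.0]
contact_force: [0.1, -0.5, -0.6]
finger_gap: 0.0003
gripper_force: 0.0
```

Call:
drive_tool(
  deltas=[
    [[0, 0, 0.0004, 0], [0, 0, 0.0008, 0], [0, 0, 0.0008, 0]],
  ],
)

```text
time_s: 14.42
tcp_pos: [0.5995, 0.2311, 0.0501]
orientation: [-3.14, 0.088, 0.0]
contact_force: [0.6, 0.4, -0.2]
finger_gap: -0.0002
gripper_force: 0.0
```

Call:
drive_tool(
  deltas=[
    [[0, 0, 0.0004, 0], [0, 0, 0.0008, 0], [0, 0, 0.0008, 0]],
  ],
)

```text
time_s: 14.8
tcp_pos: [0.5995, 0.2311, 0.0493]
orientation: [-3.14, 0.088, 0.0]
contact_force: [0.1, 0.4, 0.7]
finger_gap: -0.0
gripper_force: 0.0
```

Run:
```python
from h import *
s,R=rep(); cw=calibration("wrist")
w=grab_frame("wrist"); im=grab_frame("side")
cv2.imwrite("pics/w7.png",w[:,:,::-1]);cv2.imwrite("pics/s7.png",im[:,:,::-1])
a=cv2.resize(w[150:350,220:420],(400,400),interpolation=cv2.INTER_CUBIC)
b=cv2.resize(im[220:260,245:285],(400,400),interpolation=cv2.INTER_CUBIC)
cv2.imwrite("pics/c7.png",np.hstack([a,b])[:,:,::-1])
x=R[:,0]
print("tcp wrist px",proj("wrist",s["tcp_pos"],cw))
for z in (.057,.060):
  for d in (.025,.062,.09): print(z,d,proj("wrist",[.5229+d*.998,.236-d*.055,z],cw).round(1))
```

```text
t 14.8 tcp [0.5995 0.2311 0.0493] yaw of tool y -93.22 x [ 0.998 -0.056 -0.   ] z [-0.  0. -1.] F [0.1 0.4 0.7] gap -0.0 j [-0.11  0.67 -0.43  1.67  0.34  0.88 -2.3 ]
tcp wrist px [316.09585462 233.29794252]
0.057 0.025 [315.2 317.3]
0.057 0.062 [315.  262.5]
0.057 0.09 [314.8 216.5]
0.06 0.025 [315.1 320.6]
0.06 0.062 [314.9 265. ]
0.06 0.09 [314.8 218.4]
```

View pics/c7.png

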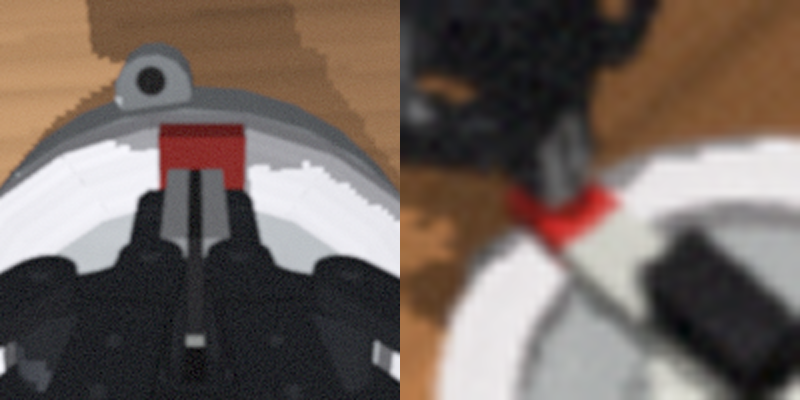

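The wrist crop shows the shut fingers over the red end with their front edge at row ~234. The bar's end top edge is at ~218.5, which matches a level bar at z≈0.060, so this one looks proud.

Run:
```python
from h import *
s,R=rep(); cw=calibration("wrist")
for dz in (0,.006,.009,.012,.015): print(dz,[proj("wrist",s["tcp_pos"]+R@np.array([dx,0,-dz]),cw).round(1)[1] for dx in (0,.005,.011)], proj("side",s["tcp_pos"]+R@np.array([0,0,-dz])).round(1))
```

```text
t 14.9 tcp [0.5996 0.2312 0.0494] yaw of tool y -93.22 x [ 0.998 -0.056 -0.   ] z [-0.  0. -1.] F [ 0.2 -0.1 -0.7] gap -0.0 j [-0.11  0.67 -0.43  1.67  0.34  0.88 -2.3 ]
0 [np.float64(233.3), np.float64(225.3), np.float64(215.5)] [260.  241.5]
0.006 [np.float64(237.4), np.float64(229.2), np.float64(219.2)] [259.8 240.4]
0.009 [np.float64(239.6), np.float64(231.3), np.float64(221.1)] [259.7 239.9]
0.012 [np.float64(241.9), np.float64(233.4), np.float64(223.0)] [259.6 239.3]
0.015 [np.float64(244.2), np.float64(235.6), np.float64(225.1)] [259.4 238.8]
```

Call:
drive_tool(
  deltas=[
    [[0, 0, 0.0005, 0], [0, 0, 0.001, 0], [0, 0, 0.001, 0]],
  ],
)

```text
time_s: 15.28
tcp_pos: [0.5995, 0.2311, 0.0483]
orientation: [-3.14, 0.088, 0.0]
contact_force: [0.6, 0.2, 0.1]
finger_gap: 0.0001
gripper_force: 0.0
```

Call:
drive_tool(
  deltas=[
    [[0, 0, 0.0005, 0], [0, 0, 0.001, 0], [0, 0, 0.001, 0]],
  ],
)

```text
time_s: 15.65
tcp_pos: [0.5995, 0.2312, 0.0473]
orientation: [-3.14, 0.088, 0.0]
contact_force: [-0.3, -0.7, 0.2]
finger_gap: 0.0003
gripper_force: 0.0
```

Call:
drive_tool(
  deltas=[
    [[0, 0, 0.0005, 0], [0, 0, 0.001, 0], [0, 0, 0.001, 0]],
  ],
)

```text
time_s: 16.02
tcp_pos: [0.5995, 0.2311, 0.0463]
orientation: [-3.14, 0.088, 0.0]
contact_force: [-0.8, 0.5, -0.8]
finger_gap: 0.0
gripper_force: 0.0
```

```bash
cat >> h.py <<'E'
def tilt():
    im=grab_frame("side"); w=grab_frame("wrist")
    b,n,_=blob(blue(im),(280,255,310,290)); r,nr,m=blob(red(w),(280,180,360,300)); ys=np.nonzero(m)[0]
    print("side blue",b.round(2),n,"wrist red rows",ys.min(),ys.max(),nr)
E
python3 - <<'E'
from h import *
for f in("s7",): 
  im=cv2.imread(f"pics/{f}.png")[:,:,::-1]; print(blob(blue(im),(280,255,310,290))[:2])
w=cv2.imread("pics/w7.png")[:,:,::-1]; r,nr,m=blob(red(w),(280,180,360,300)); ys=np.nonzero(m)[0]; print(ys.min(),ys.max(),nr)
tilt(); rep()
E
```

```text
(array([294.91358025, 270.35802469]), np.int32(81))
213 243 974
side blue [294.89 270.3 ] 80 wrist red rows 215 243 918
t 16.12 tcp [0.5995 0.2312 0.0464] yaw of tool y -93.22 x [ 0.998 -0.056 -0.   ] z [-0.  0. -1.] F [ 1.2  0.7 -0.1] gap 0.0001 j [-0.11  0.67 -0.42  1.67  0.34  0.87 -2.3 ]
```

Call:
drive_tool(
  deltas=[
    [[0, 0, 0.0005, 0], [0, 0, 0.001, 0], [0, 0, 0.001, 0]],
  ],
)

```text
time_s: 16.5
tcp_pos: [0.5995, 0.2311, 0.0453]
orientation: [-3.14, 0.088, 0.0]
contact_force: [-0.1, 0.3, -0.3]
finger_gap: 0.0002
gripper_force: 0.0
```

Call:
drive_tool(
  deltas=[
    [[0, 0, 0.0005, 0], [0, 0, 0.001, 0], [0, 0, 0.001, 0]],
  ],
)

```text
time_s: 16.88
tcp_pos: [0.5995, 0.2312, 0.0443]
orientation: [-3.14, 0.088, 0.0]
contact_force: [-0.0, 0.2, 0.2]
finger_gap: 0.0001
gripper_force: 0.0
```

```bash
python3 -c "
from h import *
tilt()"
```

```text
side blue [294.91 270.36] 81 wrist red rows 216 244 891
```

Call:
drive_tool(
  deltas=[
    [[0, 0, 0.0005, 0], [0, 0, 0.001, 0], [0, 0, 0.001, 0]],
  ],
)

```text
time_s: 17.35
tcp_pos: [0.5996, 0.2312, 0.0433]
orientation: [-3.14, 0.088, 0.0]
contact_force: [-0.3, -1.1, 0.7]
finger_gap: 0.0004
gripper_force: 0.0
```

Call:
drive_tool(
  deltas=[
    [[0, 0, 0.0005, 0], [0, 0, 0.001, 0], [0, 0, 0.001, 0]],
  ],
)

```text
time_s: 17.73
tcp_pos: [0.5995, 0.2311, 0.0423]
orientation: [-3.14, 0.088, 0.0]
contact_force: [0.6, 0.0, 0.1]
finger_gap: 0.0001
gripper_force: 0.0
```

```bash
python3 -c "
from h import *
tilt();rep()
w=grab_frame('wrist'); cv2.imwrite('pics/w8.png',w[:,:,::-1])
g=w.astype(int).sum(2)
for col in (300,307,310,316,322,330): print(col,[int(v) for v in g[205:262:2,col]])
print([tuple(int(q) for q in w[r,307]) for r in range(212,262,4)])
"
```

```text
side blue [294.89 270.3 ] 80 wrist red rows 217 244 854
t 17.82 tcp [0.5996 0.2311 0.0424] yaw of tool y -93.22 x [ 0.998 -0.056 -0.   ] z [-0.  0. -1.] F [-0.3 -0.5  0.1] gap 0.0001 j [-0.11  0.67 -0.42  1.67  0.34  0.87 -2.3 ]
300 [356, 279, 315, 352, 343, 301, 177, 161, 158, 187, 204, 235, 220, 247, 215, 227, 227, 226, 237, 235, 112, 97, 95, 108, 137, 143, 166, 175, 184]
307 [300, 290, 393, 360, 346, 301, 140, 160, 149, 168, 228, 208, 221, 225, 229, 315, 325, 323, 317, 321, 319, 326, 323, 324, 331, 333, 322, 333, 314]
310 [280, 306, 389, 353, 357, 275, 145, 158, 181, 196, 231, 234, 227, 217, 247, 311, 322, 322, 316, 316, 326, 330, 331, 336, 319, 321, 311, 319, 329]
316 [258, 315, 386, 362, 349, 295, 168, 158, 155, 193, 223, 226, 221, 228, 208, 137, 104, 78, 52, 94, 106, 74, 70, 99, 65, 95, 89, 63, 56]
322 [270, 285, 375, 356, 356, 288, 152, 166, 146, 221, 233, 233, 236, 208, 216, 312, 312, 296, 316, 315, 315, 320, 312, 318, 306, 321, 305, 316, 310]
330 [283, 280, 348, 365, 343, 278, 149, 162, 162, 184, 213, 222, 224, 230, 242, 298, 310, 332, 322, 325, 326, 313, 324, 319, 322, 328, 328, 318, 317]
[(116, 117, 123), (102, 52, 56), (100, 36, 35), (136, 46, 45), (135, 42, 39), (138, 49, 48), (105, 110, 111), (107, 107, 112), (103, 102, 109), (104, 106, 109), (106, 108, 111), (111, 110, 113), (100, 104, 107)]
```

Call:
drive_tool(
  deltas=[
    [[0, 0, 0.0005, 0], [0, 0, 0.001, 0], [0, 0, 0.001, 0]],
  ],
)

```text
time_s: 18.25
tcp_pos: [0.5996, 0.2312, 0.0413]
orientation: [-3.14, 0.088, 0.0]
contact_force: [0.2, 0.8, -0.4]
finger_gap: 0.0001
gripper_force: 0.0
```

Call:
drive_tool(
  deltas=[
    [[0, 0, 0.0005, 0], [0, 0, 0.001, 0], [0, 0, 0.001, 0]],
  ],
)

```text
time_s: 18.62
tcp_pos: [0.5996, 0.2311, 0.0403]
orientation: [-3.14, 0.088, 0.0]
contact_force: [0.3, 0.0, -0.8]
finger_gap: 0.0005
gripper_force: 0.0
```

Call:
drive_tool(
  deltas=[
    [[0, 0, 0.0005, 0], [0, 0, 0.001, 0], [0, 0, 0.001, 0]],
  ],
)

```text
time_s: 19.0
tcp_pos: [0.5996, 0.2311, 0.0394]
orientation: [-3.14, 0.088, 0.0]
contact_force: [-0.1, 0.4, 0.2]
finger_gap: 0.0002
gripper_force: 0.0
```

```bash
python3 -c "
from h import *
tilt()"
```

```text
side blue [294.91 270.36] 81 wrist red rows 219 244 812
```

Call:
drive_tool(
  deltas=[
    [[0, 0, 0.0005, 0], [0, 0, 0.001, 0], [0, 0, 0.001, 0]],
  ],
)

```text
time_s: 19.48
tcp_pos: [0.5995, 0.2312, 0.0383]
orientation: [-3.14, 0.088, 0.0]
contact_force: [-0.3, -0.2, -0.2]
finger_gap: 0.0001
gripper_force: 0.0
```

Call:
drive_tool(
  deltas=[
    [[0, 0, 0.0005, 0], [0, 0, 0.001, 0], [0, 0, 0.001, 0]],
  ],
)

```text
time_s: 19.85
tcp_pos: [0.5995, 0.2311, 0.0373]
orientation: [-3.14, 0.088, 0.0]
contact_force: [0.0, 0.7, 0.6]
finger_gap: -0.0
gripper_force: 0.0
```

Call:
drive_tool(
  deltas=[
    [[0, 0, 0.0005, 0], [0, 0, 0.001, 0], [0, 0, 0.001, 0]],
  ],
)

```text
time_s: 20.23
tcp_pos: [0.5997, 0.2312, 0.0365]
orientation: [-3.14, 0.088, -0.0]
contact_force: [1.4, 0.4, 2.3]
finger_gap: -0.0
gripper_force: 0.8
```

```bash
python3 -c "
from h import *
tilt()
w=grab_frame('wrist'); 
g=w.astype(int)
for col in (300,307,316,324,340): print(col,[tuple(int(q) for q in w[r,col]) for r in range(216,250,3)])
"
```

```text
side blue [294.76 270.08] 75 wrist red rows 220 245 754
300 [(117, 115, 122), (103, 70, 73), (95, 24, 20), (96, 29, 30), (138, 45, 38), (139, 51, 44), (141, 41, 35), (139, 45, 42), (136, 37, 33), (127, 43, 36), (24, 29, 31), (39, 43, 44)]
307 [(114, 114, 117), (99, 66, 70), (97, 30, 31), (101, 36, 35), (139, 50, 45), (141, 45, 43), (124, 79, 81), (108, 113, 114), (106, 108, 113), (111, 111, 115), (108, 108, 112), (101, 103, 107)]
316 [(117, 117, 123), (104, 71, 71), (102, 36, 37), (100, 33, 30), (141, 53, 48), (138, 43, 40), (107, 37, 36), (18, 23, 27), (23, 21, 24), (30, 26, 28), (29, 30, 37), (30, 29, 30)]
324 [(118, 118, 124), (101, 68, 74), (98, 26, 30), (100, 31, 33), (141, 46, 49), (138, 40, 35), (122, 77, 76), (107, 109, 111), (111, 111, 114), (108, 108, 111), (106, 106, 110), (109, 112, 114)]
340 [(122, 124, 127), (106, 74, 77), (95, 26, 25), (97, 26, 27), (135, 37, 33), (138, 48, 46), (141, 48, 49), (139, 45, 38), (144, 55, 50), (124, 36, 37), (35, 36, 42), (29, 28, 35)]
```

Contact at last: 2.3 N and the blue end is starting to rise, so the tips sit about 23 mm behind the TCP.

Call:
drive_tool(
  deltas=[
    [[0, 0, 0.0005, 0], [0, 0, 0.001, 0], [0, 0, 0.001, 0]],
  ],
)

```text
time_s: 20.75
tcp_pos: [0.5996, 0.2311, 0.0353]
orientation: [-3.14, 0.088, 0.0]
contact_force: [2.0, -0.3, 2.2]
finger_gap: 0.0003
gripper_force: 0.9
```

Call:
drive_tool(
  deltas=[
    [[0, 0, 0.0005, 0], [0, 0, 0.001, 0], [0, 0, 0.001, 0]],
  ],
)

```text
time_s: 21.12
tcp_pos: [0.5997, 0.2312, 0.0347]
orientation: [-3.14, 0.088, -0.0]
contact_force: [0.2, -1.3, 5.6]
finger_gap: 0.0001
gripper_force: 3.5
```

```bash
python3 -c "
from h import *
tilt()"
```

```text
side blue [294.71 269.38] 77 wrist red rows 220 245 748
```

Call:
drive_tool(
  deltas=[
    [[0, 0, 0.0003, 0], [0, 0, 0.0006, 0], [0, 0, 0.0006, 0], [0, 0, 0.0006, 0]],
  ],
)

```text
time_s: 21.72
tcp_pos: [0.5998, 0.2313, 0.0346]
orientation: [-3.14, 0.088, -0.001]
contact_force: [-2.8, -1.3, 14.4]
finger_gap: -0.0
gripper_force: 7.0
```

```bash
python3 -c "
from h import *
tilt(); rep()"
```

```text
side blue [294.65 269.27] 77 wrist red rows 220 245 740
t 21.82 tcp [0.5998 0.2313 0.0346] yaw of tool y -93.22 x [ 0.998 -0.056  0.001] z [ 0.001  0.    -1.   ] F [-2.3 -2.  14. ] gap 0.0 j [-0.12  0.69 -0.42  1.68  0.35  0.85 -2.31]
```

Call:
drive_tool(
  deltas=[
    [[0, 0, -0.002, 0], [0, 0, -0.006, 0], [0, 0, -0.03, 0], [0, 0, -0.056, 0], [-0.04, 0, -0.06, 0], [-0.09, 0, -0.06, 0], [-0.14, 0, -0.056, 0], [-0.152, 0, -0.05, 0]],
  ],
)

```text
time_s: 22.82
tcp_pos: [0.4452, 0.2399, 0.0839]
orientation: [3.14, -0.085, -0.001]
contact_force: [0.9, 0.7, 0.6]
finger_gap: 0.0002
gripper_force: 0.0
```

Call:
drive_tool(
  deltas=[
    [[0, 0, 0.02, 0], [0, 0, 0.036, 0], [0, 0, 0.042, 0], [0, 0, 0.044, 0], [0, 0, 0.044, 0]],
  ],
)

```text
time_s: 23.45
tcp_pos: [0.448, 0.2398, 0.04]
orientation: [-3.14, 0.088, -0.0]
contact_force: [-0.8, 0.2, -0.6]
finger_gap: 0.0
gripper_force: 0.0
```

```bash
cat >> h.py <<'E'
def tilt2():
    im=grab_frame("side"); m0=red(im); c,n,m=blob(m0,(250,228,272,250)); b,nb,_=blob(blue(im),(280,255,310,290)); 
    t=grab_frame("top"); r,nr,_=blob(red(t)&(t[...,0]>110),(215,160,260,195)); bb,nbb,_=blob(blue(t),(215,200,260,250))
    print("side red",c.round(2),n,"side blue",b.round(2),nb,"top red",r.round(1),nr)
E
python3 -c "
from h import *
tilt2(); rep()
w=grab_frame('wrist'); r,n,_=blob(red(w),(260,0,380,200)); c=calibration('wrist'); P=ray('wrist',r,.060,c); print(r,n,P)"
```

```text
Traceback (most recent call last):
  File "h.py", line 34, in tilt2
    t=grab_frame("top"); r,nr,_=blob(red(t)&(t[...,0]>110),(215,160,260,195)); bb,nbb,_=blob(blue(t),(215,200,260,250))
                                                                                        ~~~~^^^^^^^^^^^^^^^^^^^^^^^^^^^
  File "h.py", line 14, in blob
    i=1+np.argmax(st[1:,4]); return ce[i],st[i,4],(l==i)
        ~~~~~~~~~^^^^^^^^^^
ValueError: attempt to get argmax of an empty sequence
```

```bash
sed -i 's/; bb,nbb,_=blob(blue(t),(215,200,260,250))//' h.py; python3 -c "
from h import *
rep()
w=grab_frame('wrist'); cv2.imwrite('pics/w9.png',w[:,:,::-1]); c=calibration('wrist'); r,n,m=blob(red(w),(260,0,380,250)); ys,xs=np.nonzero(m); P=ray('wrist',r,.060,c); print(r,n,P,ys.min(),ys.max(),xs.min(),xs.max()); print('expect',proj('wrist',[.5229+.0758,.2318-.0026,.060],c))
tilt2()"
```

```text
t 23.55 tcp [0.4481 0.2398 0.0402] yaw of tool y -93.22 x [ 0.998 -0.056  0.001] z [ 0.001  0.    -1.   ] F [ 0.5 -0.4 -0.1] gap 0.0001 j [-0.17  0.49 -0.46  2.02  0.33  0.71 -2.47]Traceback (most recent call last):
  File "<string>", line 4, in <module>
    w=grab_frame('wrist'); cv2.imwrite('pics/w9.png',w[:,:,::-1]); c=calibration('wrist'); r,n,m=blob(red(w),(260,0,380,250)); ys,xs=np.nonzero(m); P=ray('wrist',r,.060,c); print(r,n,P,ys.min(),ys.max(),xs.min(),xs.max()); print('expect',proj('wrist',[.5229+.0758,.2318-.0026,.060],c))
                                                                                                 ~~~~^^^^^^^^^^^^^^^^^^^^^^^^
  File "h.py", line 14, in blob
    i=1+np.argmax(st[1:,4]); return ce[i],st[i,4],(l==i)
        ~~~~~~~~~^^^^^^^^^^
    return _wrapfunc(a, 'argmax', axis=axis, out=out, **kwds)
    return bound(*args, **kwds)
ValueError: attempt to get argmax of an empty sequence
```

Call:
drive_tool(
  deltas=[
    [[0, 0, 0.0008, 0], [0, 0, 0.0016, 0], [0, 0, 0.0024, 0], [0, 0, 0.0024, 0]],
  ],
)

```text
time_s: 24.1
tcp_pos: [0.4477, 0.2397, 0.0373]
orientation: [-3.14, 0.088, 0.0]
contact_force: [0.2, -0.6, -0.8]
finger_gap: 0.0
gripper_force: 0.0
```

Call:
drive_tool(
  deltas=[
    [[0, 0, 0.0005, 0], [0, 0, 0.001, 0], [0, 0, 0.001, 0]],
  ],
)

```text
time_s: 24.48
tcp_pos: [0.4477, 0.2397, 0.0364]
orientation: [-3.14, 0.088, 0.0]
contact_force: [-2.0, 0.2, 1.7]
finger_gap: -0.0002
gripper_force: 1.1
```

Call:
drive_tool(
  deltas=[
    [[0, 0, 0.0005, 0], [0, 0, 0.001, 0], [0, 0, 0.001, 0]],
  ],
)

```text
time_s: 24.85
tcp_pos: [0.4478, 0.2397, 0.0353]
orientation: [-3.14, 0.088, 0.0]
contact_force: [-1.7, 0.5, 1.5]
finger_gap: 0.0001
gripper_force: 1.1
```

Call:
drive_tool(
  deltas=[
    [[0, 0, 0.0004, 0], [0, 0, 0.0007, 0], [0, 0, 0.0007, 0]],
  ],
)

```text
time_s: 25.22
tcp_pos: [0.4478, 0.2398, 0.0349]
orientation: [-3.14, 0.088, -0.0]
contact_force: [-3.3, -0.5, 8.0]
finger_gap: 0.0001
gripper_force: 3.7
```

Same rocking as at the red end, and it is now bearing on the blue side. A little more, then hold.

Call:
drive_tool(
  deltas=[
    [[0, 0, 0.0004, 0], [0, 0, 0.0004, 0], [0, 0, 0.0004, 0], [0, 0, 0.0004, 0]],
  ],
)

```text
time_s: 25.72
tcp_pos: [0.4478, 0.2398, 0.0347]
orientation: [-3.14, 0.088, -0.0]
contact_force: [-5.7, -1.6, 13.3]
finger_gap: -0.0003
gripper_force: 7.1
```

```bash
python3 -c "
from h import *
rep(); tilt2()"
```

```text
t 25.73 tcp [0.4478 0.2398 0.0347] yaw of tool y -93.21 x [ 0.998 -0.056  0.   ] z [ 0.  0. -1.] F [-5.7 -1.6 13.3] gap -0.0003 j [-0.18  0.5  -0.46  2.02  0.34  0.7  -2.47]
side red [257.44 235.21] 250 side blue [297.15 273.15] 26 top red [237.8 178.2] 88
```

Call:
drive_tool(
  deltas=[
    [[0, 0, -0.002, 0], [0, 0, -0.008, 0], [0, 0, -0.04, 0], [0, 0, -0.08, 0], [0.03, 0, -0.11, 0], [0.065, 0, -0.12, 0], [0.075, 0, -0.12, 0], [0.075, 0, -0.12, 0]],
  ],
  jaw=60,
)

```text
time_s: 26.82
tcp_pos: [0.5223, 0.2353, 0.1537]
orientation: [3.14, -0.089, -0.002]
contact_force: [-0.6, 0.2, -0.5]
finger_gap: 0.0507
gripper_force: 0.0
```

```bash
python3 -c "
from h import *
s,R=rep()
w=grab_frame('wrist'); cv2.imwrite('pics/w10.png',w[:,:,::-1]); c=calibration('wrist'); r,n,m=blob(red(w),(260,0,380,250)); ys,xs=np.nonzero(m); P=ray('wrist',r,.060,c); print(r,n,P,ys.min(),ys.max(),xs.min(),xs.max())
d=R.T@(P-s['tcp_pos']); print('red in tool',d,'-> bar centre rel tcp along x',d[0]-.076)
"
```

```text
t 26.82 tcp [0.5223 0.2353 0.1537] yaw of tool y -93.24 x [ 0.998 -0.056 -0.001] z [-0.001 -0.    -1.   ] F [-0.6  0.2 -0.5] gap 0.0507 j [-0.08  0.43 -0.5   1.79  0.24  0.99 -2.31]
[319.11297071  98.88702929] 956 [0.59881374 0.22901102 0.06      ] 82 116 305 334
red in tool [0.07683094 0.00197536 0.09363317] -> bar centre rel tcp along x 0.0008309408625667425
```

Call:
drive_tool(
  deltas=[
    [[0, 0, 0.03, 0], [0, 0, 0.06, 0], [0, 0, 0.08, 0], [0, 0, 0.0915, 0], [0, 0, 0.0915, 0], [0, 0, 0.0915, 0]],
  ],
)

```text
time_s: 27.62
tcp_pos: [0.523, 0.2358, 0.0636]
orientation: [-3.14, 0.088, -0.001]
contact_force: [-0.4, -0.6, 0.3]
finger_gap: 0.0513
gripper_force: 0.0
```

Call:
drive_tool(
  deltas=[
    [[0, 0, 0, 0], [0, 0, 0, 0], [0, 0, 0, 0], [0, 0, 0, 0], [0, 0, 0, 0]],
  ],
  jaw=0,
)

```text
time_s: 28.25
tcp_pos: [0.5231, 0.2354, 0.0635]
orientation: [-3.14, 0.089, -0.001]
contact_force: [-1.2, -3.0, 7.0]
finger_gap: 0.0223
gripper_force: 38.9
```

Call:
drive_tool(
  deltas=[
    [[0, 0, -0.02, 0], [0, 0, -0.06, 0], [0, 0, -0.1, 0], [0, 0.05, -0.11, 0], [0, 0.11, -0.11, 0], [0, 0.17, -0.11, 0], [0, 0.23, -0.11, 0], [0, 0.28, -0.11, 0]],
  ],
)

```text
time_s: 29.25
tcp_pos: [0.5066, -0.0463, 0.1741]
orientation: [3.14, -0.09, 0.002]
contact_force: [-0.1, 0.4, -3.7]
finger_gap: 0.0224
gripper_force: 40.0
```

```bash
python3 -c "
from h import *
rep()"
```

```text
t 29.25 tcp [ 0.5066 -0.0463  0.1741] yaw of tool y -93.27 x [ 0.998 -0.057  0.001] z [ 0.001 -0.    -1.   ] F [-0.1  0.4 -3.7] gap 0.0224 j [ 0.39  0.27 -0.42  1.92  0.13  0.97 -1.72]
```

Call:
drive_tool(
  deltas=[
    [[0.02, 0.04, 0, 0], [0.035, 0.075, 0, 0], [0.035, 0.08, 0, 0], [0.035, 0.08, 0, 0]],
  ],
)

```text
time_s: 29.75
tcp_pos: [0.5373, -0.1256, 0.1734]
orientation: [-3.14, 0.088, -0.0]
contact_force: [0.3, 0.0, -3.7]
finger_gap: 0.022
gripper_force: 40.0
```

Run:
```python
from h import *
s,R=rep(); c=calibration("wrist"); im=grab_frame("wrist"); cv2.imwrite("pics/w11.png",im[:,:,::-1])
g=im.astype(int).min(2)>165; 
print(proj("wrist",[.5417,-.2189,.045],c))
for lo in (345,350,355):
  p=rim("wrist",im,(lo,60,560,300),c); print(p)
r,n,m=blob(red(im),(280,40,345,160)); ys,xs=np.nonzero(m); print(ys.min(),ys.max(),xs.min(),xs.max())
z=s["tcp_pos"][2]-.0155+.012
A=ray("wrist",((xs.min()+xs.max())/2,ys.min()-.5),z,c); d=R.T@(A-s["tcp_pos"]); bx=d[0]-.09; print("bar rel tcp",bx,d[1])
q=R.T@(np.array([*p[0],0])-s["tcp_pos"]); print("delta",q[0]-bx,q[1]-d[1])
q=R.T@(np.array([.5417,-.2189,0])-s["tcp_pos"]); print("top-based delta",q)
```

```text
t 29.75 tcp [ 0.5373 -0.1256  0.1734] yaw of tool y -93.23 x [ 0.998 -0.056  0.   ] z [ 0.  0. -1.] F [ 0.3  0.  -3.7] gap 0.022 j [ 0.48  0.35 -0.37  1.82  0.15  1.   -1.58]
[411.51708248 172.63667581]
(array([ 0.54242876, -0.22269523]), np.int64(385), 749)
(array([ 0.54242194, -0.22272451]), np.int64(374), 712)
(array([ 0.54240923, -0.22273896]), np.int64(363), 683)
68 123 296 343
bar rel tcp 0.0003586553118530428 0.001817958983129196
delta 0.010219305959667545 0.09494961911899309
top-based delta [0.00965379 0.09297462 0.1733996 ]
```

Call:
drive_tool(
  deltas=[
    [[0.004, 0.04, 0, 0], [0.008, 0.08, 0, 0], [0.01, 0.094, 0.03, 0], [0.01, 0.0945, 0.07, 0], [0.01, 0.0945, 0.095, 0], [0.01, 0.0945, 0.107, 0], [0.01, 0.0945, 0.108, 0], [0.01, 0.0945, 0.108, 0]],
  ],
)

```text
time_s: 30.8
tcp_pos: [0.5427, -0.2207, 0.0659]
orientation: [3.14, -0.088, 0.002]
contact_force: [0.1, 0.1, -3.2]
finger_gap: 0.0219
gripper_force: 40.1
```

Call:
drive_tool(
  deltas=[
    [[0, 0, 0.0007, 0], [0, 0, 0.0014, 0], [0, 0, 0.002, 0], [0, 0, 0.002, 0]],
  ],
)

```text
time_s: 31.3
tcp_pos: [0.542, -0.2208, 0.0628]
orientation: [-3.14, 0.088, 0.0]
contact_force: [0.0, -0.1, -2.7]
finger_gap: 0.022
gripper_force: 40.1
```

Call:
drive_tool(
  deltas=[
    [[0, 0, 0.0007, 0], [0, 0, 0.0014, 0], [0, 0, 0.0014, 0]],
  ],
)

```text
time_s: 31.68
tcp_pos: [0.542, -0.2208, 0.0613]
orientation: [-3.14, 0.088, 0.0]
contact_force: [0.4, -0.1, -3.8]
finger_gap: 0.0223
gripper_force: 40.1
```

Call:
drive_tool(
  deltas=[
    [[0, 0, 0.0005, 0], [0, 0, 0.0008, 0], [0, 0, 0.0008, 0]],
  ],
)

```text
time_s: 32.05
tcp_pos: [0.5421, -0.2209, 0.0606]
orientation: [-3.14, 0.088, 0.0]
contact_force: [-1.1, 0.2, -0.8]
finger_gap: 0.0219
gripper_force: 40.4
```

Contact came at the height predicted for a flush boss. Releasing and checking.

Call:
drive_tool(
  deltas=[
    [[0, 0, 0.0003, 0], [0, 0, 0.0003, 0], [0, 0, 0.0003, 0], [0, 0, 0.0003, 0], [0, 0, 0.0003, 0]],
  ],
  jaw=60,
)

```text
time_s: 32.67
tcp_pos: [0.5421, -0.2208, 0.0603]
orientation: [-3.14, 0.088, 0.0]
contact_force: [0.1, -0.0, -0.4]
finger_gap: 0.0512
gripper_force: 0.0
```

Call:
drive_tool(
  deltas=[
    [[0, 0, -0.02, 0], [0, 0, -0.05, 0], [0, 0, -0.09, 0], [-0.03, 0, -0.12, 0], [-0.06, 0, -0.12, 0], [-0.06, 0, -0.12, 0], [-0.06, 0, -0.12, 0]],
  ],
)

```text
time_s: 33.55
tcp_pos: [0.4828, -0.2175, 0.1813]
orientation: [3.14, -0.088, 0.002]
contact_force: [-0.3, -0.2, -0.4]
finger_gap: 0.0513
gripper_force: 0.0
```

Run:
```python
from h import *
s,R=rep(); c=calibration("wrist"); im=grab_frame("wrist"); cv2.imwrite("pics/w12.png",im[:,:,::-1])
r,_,_=blob(red(im),(280,0,370,100)); b,_,_=blob(blue(im),(280,120,370,240))
A=ray("wrist",r,.057,c);B=ray("wrist",b,.057,c); print(r,b,"mid",(A+B)/2,np.linalg.norm(A-B)); print(rim("wrist",im,(200,5,450,235),c))
```

```text
t 33.55 tcp [ 0.4828 -0.2175  0.1813] yaw of tool y -93.22 x [ 0.998 -0.056  0.001] z [ 0.001 -0.    -1.   ] F [-0.3 -0.2 -0.4] gap 0.0513 j [ 0.65  0.29 -0.34  1.87  0.12  0.99 -1.36]
[318.80691057  27.73170732] [318.63157895 199.53859649] mid [ 0.54249813 -0.22299376  0.057     ] 0.15276970723675815
(array([ 0.54231787, -0.21990469]), np.int64(218), 652)
```

View pics/w12.png

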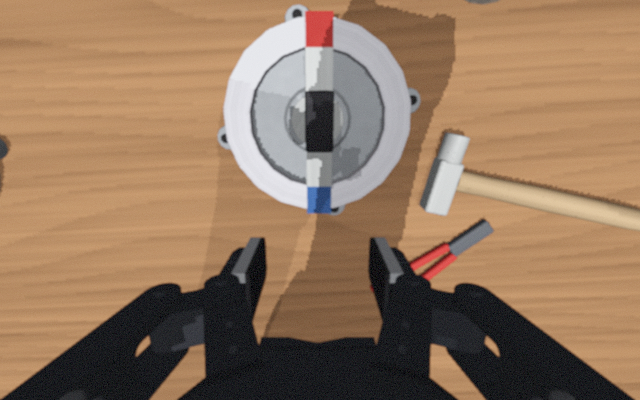

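The bar lies centred on the right cover, about 3 mm off at most: the red end is at (319,28), the blue end at (319,200), and the rim centre is near (318,112). The fingers are clear of everything, so I'm handing in.

```bash
python3 -c "
from workcell import arm
print(arm.sign_off())"
```

```text
the job is handed in; nothing more can be done
None
```

The left cover is the proud one: the straightedge rocked there and I pressed the red end, then the blue end, onto its rim (about 14 N and 13 N). It now lies released on the right cover, within about 3 mm of centre; I took that cover as flush from its landing height without pressing the ends there, and handed the job in at about 34 s.

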